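# Find the catch in the incubator's edge and release the tube drawer

## Task

Open the tube drawer of the benchtop incubator by its hidden catch: with a shut fingertip touch the left end (the robot's left) of the grey sprung guard bar along its top front edge, run the fingertip rightwards along the bar, lightly enough that the bar is never squashed to its stop, until you find the notch cut in it, then press the catch inside the notch fully down so that the drawer comes out, and move clear. Do not touch or pull the drawer itself, and leave everything else on the bench where it is: nothing is to be gripped or lifted.

Things in the scene. Friction and masses are not known exactly. Their poses are not given: they have to be found in the camera images.
- reader: White benchtop tube incubator, fixed, 220 (x) by 400 (y) by 112 mm high. Origin: centre of its underside; x from its front (facing the robot) to its back, y to the robot's left, z up. A grey guard bar, 44 mm deep, top at z 110 mm, centreline at own x -88 mm, runs along its top front edge from own y -105 to +105 mm, between white end hoods that stand 6 mm above it.
- edge_start (a point): Left start point on the bar's centreline at its resting top (own y +85 mm of the incubator, same axes), 20 mm in from the left hood; the sweep starts here. The notch's near edge is 60 to 140 mm to the right of it.
- edge_end (a point): Right end of the guard bar (own y -105 mm), on its centreline at its resting top, where the right hood begins.
- bar (a joint): How far the sprung guard bar is pressed down, m: 0 at rest, 0.008 on its stop; springs back. About 1 N starts it, 1 N more per mm. One finger notch is cut right across the bar, 40 mm long along the edge, open in front and above. Its place differs every time and is not given (centre at the incubator's own y -75 to +5 mm): feel for it or look.
- catch (a joint): How far the catch is pressed down, m: 0 as found, 0.008 fully down. It is a grey key, 37 by 42 mm, lying in the notch, its top 12 mm below the bar's resting top. It moves straight down against about 3 N of friction and stays where it is left.
- drawer: Tube drawer low in the incubator's front, white front panel 190 wide, 44 high, 7 mm thick, with a 60 mm pull lip. Origin: at the middle of the back of that panel, 18 mm above the bench, axes as the incubator's; own x of the incubator -110 mm when shut, -146 mm when fully out (36 mm towards the robot). The catch drives it out 4.5 mm for each mm it goes down. Not to be touched.
- jar: Bystander: glass jar with white cap, 66 mm across, 105 mm high, on the bench to the left. Origin under its centre.
- flask: Bystander: small glass bottle, 48 mm across, 85 mm high, on the bench to the left. Origin under its centre.
- vial_left: Bystander: glass vial, 26 mm across, 50 mm high, before the incubator's left front. Origin under its centre.
- vial_right: Bystander: glass vial, 26 mm across, 50 mm high, before the incubator's right front. Origin under its centre.
- dish: Bystander: clear flat culture dish, 90 mm across, 14 mm high, on the incubator's deck behind the bar. Origin under its centre.
- rack: Bystander: white tube rack, 90 by 190 by 40 mm, on the bench to the right. Origin under its centre.
- pipette: Bystander: pipette lying on the bench to the right, about 230 mm long, 26 mm thick. Origin under its middle, x axis along it.

How it is judged:
By the outcome, as a careful person would: the job done as asked, in the order asked, and still so for the second after the job is handed in, with the robot touching nothing.
It also fails if it takes over 58 s, if anything falls off the work surface, if the arm or the gripper's body presses on something with over 40 N, if the wrist force passes 120 N, or if a joint passes its speed limit or range.

## Robot

A 6-joint arm with a two-finger parallel gripper is mounted at the origin on the work surface. World frame = base frame: x ahead of the robot, y to its left, z up, the work surface at z = 0. Lengths are in m, angles in rad, forces in N, time in s.
With the tool pointing down it reaches from about 0.3 to 0.775 m from the base axis. Payload 14.6 kg.
Tool frame: the origin (TCP) lies at the very end of the fingers, on their centre line; the grasp point (between the pads) lies 19 mm behind it (ctrl.hold_point_z is the distance from the TCP to the grasp point, in m); x points along the fingers, y is the direction in which the jaws open and shut, and the axes are right-handed (so a half turn about x gives the same grasp; the last joint's range is limited). The gripper opens to 94 mm and grips with 3 to 60 N. Pads are 16 mm wide; open, the fingers measure 119 mm over their backs; the gripper's body (75 mm by 177 mm) begins 78 mm behind the grasp point.
Start: joints at [1.281, 0.3, 1.521, -0, 1.321, -0.067], TCP at [0.122, 0.536, 0.205] pointing down, gripper open.
Joint ranges: [-3.03, 3.03], [-0.79, 2.21], [0.23, 2.52], [-1.04, 4.18], [0, 3.07], [-2.55, 2.55]. Speed limits (rad/s): [2.22, 2.22, 2.57, 3.14, 3.14, 3.14].

## Interface

Orientations are given as [roll, pitch, yaw] about the fixed x, y, z axes, in that order (R = Rz(yaw) Ry(pitch) Rx(roll)).
In Python, from station import get_obs, camera, ticket, ctrl gives the robot as it stands.
- The arm moves only by the tool step_arm, never from a script. Its argument "motion" is a list that holds one entry, the list of rows, each a list of 6 numbers: the shift along the tool's x, y, z in m, then the turn, a rotation vector about the tool's x, y, z in degrees. A call has 1 to 12 rows; each row shifts and turns the commanded pose from where the row before left it, along the tool's axes as they then stand; what a row does not reach is not made up. A row lasts 1/8 s, in which the tool goes at most 62.5 mm and 10.7 degrees, less where a joint would pass 70% of its speed; a pose out of reach is approached as far as the arm can. A call is refused whole if a number of a shift passes 0.0625 or a number of a turn 10.7, either way. A call with a gripper value outside its range is refused whole. "fingers" is the finger opening in m, from 0 to 0.094, set as the call begins (left out, the last holds). The fingers move at their own pace and stop on an object; "squeeze" is the grip in N (left out, the last holds). Time passes only in rows, so rows that do not move let the fingers close. It gives the time, the measured TCP pose, the force and the opening at its end, in the units of the state.
- get_obs(): the state, without advancing time (a new reading comes with each control period).
- camera(name): name is "side" or "top" or "wrist"; returns a dict with "pixels" (400x640x3 uint8, red, green, blue), "fx", "fy", "cx", "cy" (pixels), "k1" (the pictures are not rectified: a ray, as slopes to the right and down, at radius r is drawn at 1 + k1 r^2 times it, then the intrinsics apply), "extrinsics" (4x4, takes a point from world to camera coordinates); the wrist camera has in their place "T_tool_cam" (4x4, takes a point from camera to tool coordinates, whose origin is the TCP and whose axes are the tool frame's). Camera axes: x right, y up, looking along -z (the intrinsics and any distortion apply to the point x, -y, -z); pixel columns grow to the right and rows downward; lengths in m; the calibration is good to about 2 mm. A picture is of the moment at which its call begins: read the wrist's pose just before it. There is no depth.
- ticket.hand_in(): hands the job in, once; it reports no verdict.
The state is a dict: "time_s": time; "qpos": joint angles; "joint_vel": joint speeds; "tau": joint torques, N m; "ee_pos": TCP position; "eef_rot": TCP orientation; "force": force on the tool from outside, world axes, zero at the start; "moment": the same for the moment, N m; "grip_width": finger opening in m.
Only numpy, scipy, OpenCV 4.12 (cv2) and the standard library are available. Lean on these libraries where they do the work, as an engineer would, in place of code of your own. Each camera call takes 0.05 s, during which the arm holds its last target.

## Working session

There is one attempt and no reset: what is moved stays moved. The work goes in short steps, Python scripts to look and compute and a tool call to move; the robot and the scene stay as the last step left them, time stands still between calls to the robot, and variables do not carry over. Pictures are saved under pics/ and viewed, and the job is handed in when it is done.

Besides the shell and the picture viewer there is one more tool, called after ">>>" in YAML: its name, and indented under it one key for each argument. step_arm: Moves the arm, as the interface text tells. Its arguments: {"type":"object","properties":{"motion":{"type":"array","items":{"type":"array","items":{"type":"array","items":{"type":"number"}}}},"fingers":{"type":"number"},"squeeze":{"type":"number"}},"required":["motion"]}

```bash
ls; mkdir -p pics; cat > h.py <<'E'
import numpy as np, cv2, json
from station import get_obs, camera, ticket, ctrl
E
python3 - <<'E'
from h import *
o=get_obs(); print(o)
import pickle
for n in ["side","top","wrist"]:
    c=camera(n); cv2.imwrite(f"pics/{n}0.png",c["pixels"][:,:,::-1]); pickle.dump(c,open(f"{n}0.pkl","wb"))
    print(n,{k:v for k,v in c.items() if k!="pixels"})
E
```

```text
pics
{'time_s': 0.0, 'qpos': array([ 1.28140621e+00,  3.00440983e-01,  1.52159323e+00, -2.87561897e-05,
        1.32072419e+00, -6.66318334e-02]), 'joint_vel': array([-0.00057417,  0.00011266,  0.00067321,  0.0009535 , -0.00118802,
       -0.00043041]), 'tau': array([-3.65784181e-03, -5.31797254e+01, -3.52743888e+01,  7.06721703e-02,
        2.42871634e-02,  1.84582700e-05]), 'ee_pos': array([0.12145503, 0.53614032, 0.20489772]), 'eef_rot': array([-1.61353953,  1.56963025, -1.83629068]), 'force': array([ 0.53038685, -0.18076261, -0.26867938]), 'moment': array([-0.05856741,  0.05383965, -0.03278543]), 'grip_width': 0.09404691657128442}
side {'fx': 511.70783502184486, 'fy': 511.70783502184486, 'cx': 325.70984452414984, 'cy': 203.82680825946574, 'k1': 0.05493299751172892, 'extrinsics': array([[ 0.69237105, -0.72138017, -0.01526383, -0.32950539],
       [ 0.38711215,  0.35352664,  0.85156509, -0.2512733 ],
       [-0.60890599, -0.59550783,  0.52402664, -1.30077821],
       [ 0.        ,  0.        ,  0.        ,  1.        ]])}
top {'fx': 400.169614653501, 'fy': 400.169614653501, 'cx': 326.37156179469895, 'cy': 192.77977540845413, 'k1': -0.01905216532440327, 'extrinsics': array([[-0.01997921, -0.99954573, -0.02256452, -0.00412734],
       [ 0.98380534, -0.02367544,  0.17766973, -0.49572797],
       [-0.17812324, -0.01864939,  0.98383144, -1.05209073],
       [ 0.        ,  0.        ,  0.        ,  1.        ]])}
wrist {'fx': 345.4838508597074, 'fy': 345.4838508597074, 'cx': 316.04905787824487, 'cy': 195.1230738740806, 'k1': 0.006810750762127145, 'T_tool_cam': array([[ 1.38783094e-03,  2.35560204e-01, -9.71858768e-01,
        -1.79885698e-01],
       [ 9.99998988e-01, -2.27590951e-05,  1.42249928e-03,
         7.59092249e-04],
       [ 3.12965595e-04, -9.71859758e-01, -2.35559997e-01,
        -6.92097177e-02],
       [ 0.00000000e+00,  0.00000000e+00,  0.00000000e+00,
         1.00000000e+00]])}
```

View pics/side0.png

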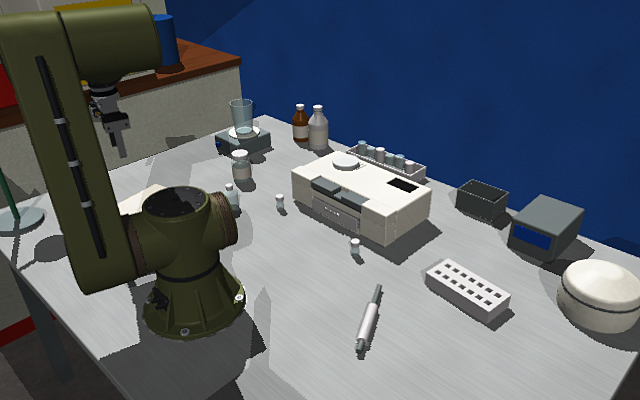

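View pics/top0.png

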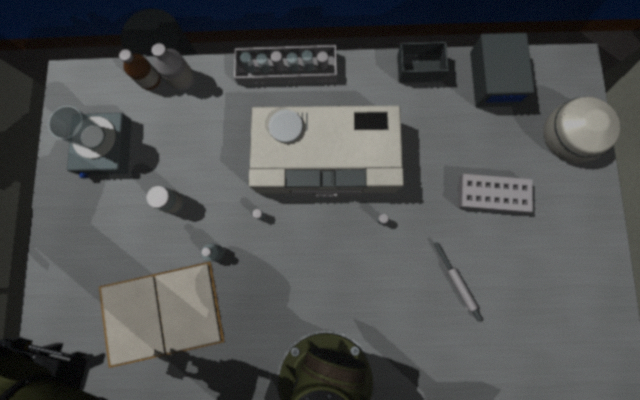

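View pics/wrist0.png

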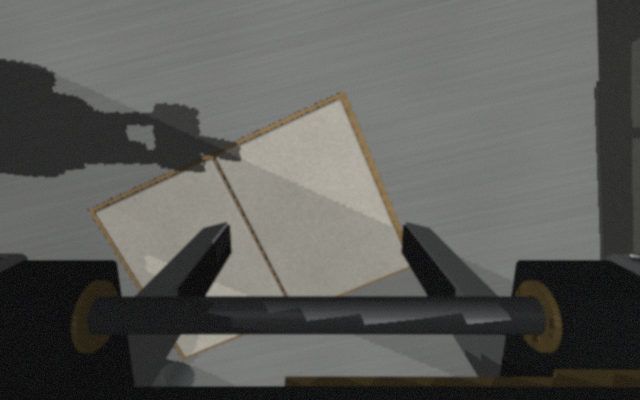

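The side and top pictures show the white incubator with its bar. In the top picture the bar spans roughly columns 285–366 in row 178, and the notch looks to be near columns 320–336. I'll enlarge that area.

```bash
python3 - <<'E'
from h import *
t=cv2.imread("pics/top0.png")[90:215,235:420]; t=cv2.convertScaleAbs(cv2.resize(t,None,fx=4,fy=4,interpolation=cv2.INTER_CUBIC),alpha=1.5); cv2.imwrite("pics/topz.png",t)
t=cv2.imread("pics/side0.png")[140:260,280:440]; cv2.imwrite("pics/sidez.png",cv2.resize(t,None,fx=4.8,fy=4.8,interpolation=cv2.INTER_CUBIC))
E
```

```text
(no output)
```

View pics/topz.png

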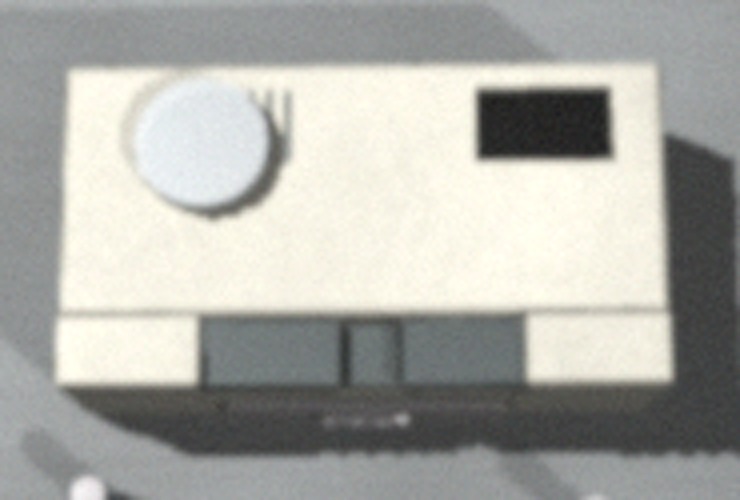

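View pics/sidez.png

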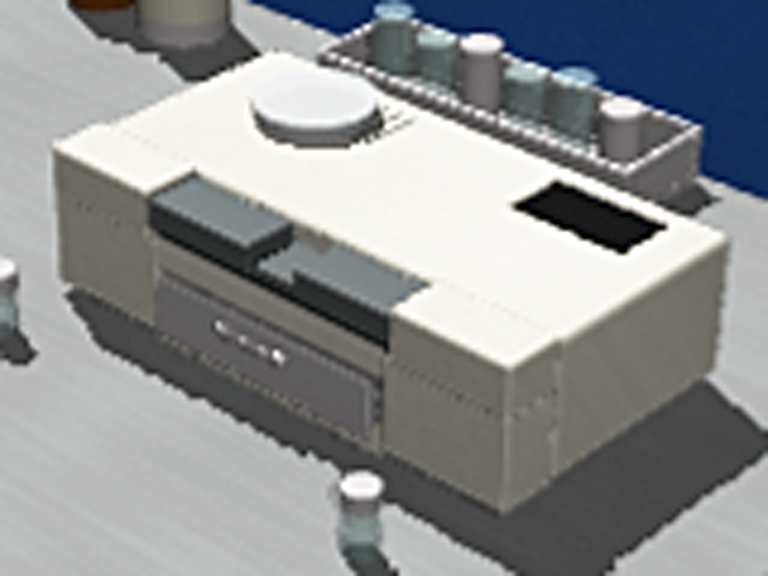

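Zoomed top: bar from column 201 to 525 and notch from 345 to 402, in row 350. The zoomed side view agrees, with the catch sunk in the notch. Next I'll fit the incubator pose.

```bash
cat >> h.py <<'E'
import pickle
from scipy.optimize import least_squares
def proj(c,P,E=None):
    E=c["extrinsics"] if E is None else E
    P=np.atleast_2d(P); q=P@E[:3,:3].T+E[:3,3]
    s=np.c_[q[:,0],-q[:,1]]/-q[:,2:3]
    r2=(s**2).sum(1,keepdims=True); s=s*(1+c["k1"]*r2)
    return np.c_[c["fx"]*s[:,0]+c["cx"],c["fy"]*s[:,1]+c["cy"]]
def unproj(c,uv,z,E=None):
    f=lambda p: (proj(c,[[p[0],p[1],z]],E)-uv).ravel()
    return least_squares(f,[0.5,0.]).x
def loc(p,L):
    x,y,a=p; L=np.atleast_2d(L); R=np.array([[np.cos(a),-np.sin(a)],[np.sin(a),np.cos(a)]])
    return np.c_[L[:,:2]@R.T+[x,y],L[:,2]]
E
python3 - <<'E'
from h import *
ct=pickle.load(open("top0.pkl","rb")); cs=pickle.load(open("side0.pkl","rb"))
L=[([110,200,112],(69,67)),([110,-200,112],(657,65)),([-110,200,116],(55,384)),([-110,-200,116],(673,383)),([-110,105,110],(203,385)),([-110,-105,110],(525,383))]
S=[([-110,105,116],(147,192)),([-110,-105,116],(391,300)),([-110,-200,116],(503,368)),([-110,200,116],(54,148)),([110,-200,112],(728,238)),([-110,-200,0],(500,512))]
lt=np.array([a for a,b in L])/1e3; ut=(np.array([b for a,b in L])+.5)/4-.5+[235,90]
ls=np.array([a for a,b in S])/1e3; us=(np.array([b for a,b in S])+.5)/4.8-.5+[280,140]
ft=lambda p:(proj(ct,loc(p,lt))-ut); fs=lambda p:(proj(cs,loc(p,ls))-us)
for nm,f in [("top",lambda p:ft(p).ravel()),("side",lambda p:fs(p).ravel()),("both",lambda p:np.r_[ft(p).ravel(),fs(p).ravel()])]:
    r=least_squares(f,[.6,0,0]); print(nm,r.x.round(4)); 
p=r.x
print(ft(p).round(1),fs(p).round(1))
for u in (345,402,373):
    w=unproj(ct,(np.array([u,350])+.5)/4-.5+[235,90],0.110)
    a=p[2]; d=w-p[:2]; print(u,(np.array([[np.cos(a),np.sin(a)],[-np.sin(a),np.cos(a)]])@d).round(4))
print("start",loc(p,[-.088,.085,.11]),"end",loc(p,[-.088,-.105,.11]))
for n,uv,z in [("vialL",(257,213),.05),("vialR",(384,218),.05),("dish",(286,126),.126)]: print(n,unproj(ct,uv,z))
E
```

```text
top [ 0.6112 -0.0161 -0.0212]
side [ 0.6166 -0.0105 -0.0241]
both [ 0.612  -0.0148 -0.0219]
[[-1.3 -0.7]
 [ 1.  -1.3]
 [-1.2 -0.1]
 [-0.  -0.2]
 [-1.2  0.1]
 [-0.4  0.3]] [[-0.1  0.1]
 [-0.8  1.9]
 [ 1.5  0.2]
 [-0.9 -0.5]
 [ 1.1 -0.3]
 [ 0.3  3.9]]
345 [-0.087   0.0101]
402 [-0.0871 -0.0268]
373 [-0.087  -0.0081]
start [[0.52583565 0.07205488 0.11      ]] end [[ 0.521682   -0.11789971  0.11      ]]
vialL [0.44328378 0.17419331]
vialR [ 0.42190808 -0.16863178]
dish [0.66099951 0.08561348]
```

```bash
cat >> h.py <<'E'
from scipy.spatial.transform import Rotation as Ro
def Rt(o): return Ro.from_euler("xyz",o["eef_rot"])
POSE=[0.612,-0.0148,-0.0219]
def goto(o,P,yaw,alt=0):
    """tool-frame shift and rotvec(deg) to put TCP at P, pointing down, tool y along world yaw"""
    R=Rt(o); x=np.array([0,0,-1.]); y=np.array([np.cos(yaw),np.sin(yaw),0]); T=Ro.from_matrix(np.c_[x,y,np.cross(x,y)])
    return R.inv().apply(np.array(P)-o["ee_pos"]), (R.inv()*T).as_rotvec(degrees=True)
E
python3 - <<'E'
from h import *
o=get_obs(); print(Rt(o).as_matrix().round(3))
S=loc(POSE,[-.088,.085,.18])[0]
for k in range(4): print(k,goto(o,S,POSE[2]+k*np.pi/2))
E
```

```text
[[-0.     0.221  0.975]
 [-0.001  0.975 -0.221]
 [-1.    -0.001 -0.   ]]
0 (array([ 0.02531615, -0.36326555,  0.49695787]), array([7.84881944e+01, 2.91247892e-02, 4.09639557e-02]))
1 (array([ 0.02531615, -0.36326555,  0.49695787]), array([-1.15118004e+01, -7.74518649e-03,  4.58520791e-02]))
2 (array([ 0.02531615, -0.36326555,  0.49695787]), array([-1.01511795e+02, -4.32775877e-02,  3.07697486e-02]))
3 (array([ 0.02531615, -0.36326555,  0.49695787]), array([1.68488186e+02, 6.76457184e-02, 1.14264983e-02]))
```

>>> step_arm:
  motion:
    - [[0, -0.03, 0.041, 0, 0, 0], [0, -0.03, 0.041, 0, 0, 0], [0, -0.03, 0.041, 0, 0, 0], [0, -0.03, 0.041, 0, 0, 0], [0, -0.03, 0.041, 0, 0, 0], [0, -0.03, 0.041, 0, 0, 0], [0, -0.03, 0.041, 0, 0, 0], [0, -0.03, 0.041, 0, 0, 0], [0, -0.03, 0.041, 0, 0, 0], [0, -0.03, 0.041, 0, 0, 0], [0, -0.03, 0.041, 0, 0, 0], [0, -0.03, 0.041, 0, 0, 0]]
  fingers: 0

```text
time_s: 1.65
ee_pos: [0.5227, 0.0751, 0.2053]
eef_rot: [3.079, 1.571, 2.856]
force: [0.7, 0.8, -0.2]
grip_width: 0.0004
```

>>> step_arm:
  motion:
    - [[0, 0, 0, 10, 0, 0], [0, 0, 0, 10, 0, 0], [0, 0, 0, 10, 0, 0], [0, 0, 0, 10, 0, 0], [0, 0, 0, 10, 0, 0], [0, 0, 0, 10, 0, 0], [0, 0, 0, 10, 0, 0], [0, 0, 0, 8.5, 0, 0], [0, 0, 0, 0, 0, 0], [0, 0, 0, 0, 0, 0]]

```text
time_s: 2.9
ee_pos: [0.5218, 0.0766, 0.2053]
eef_rot: [-1.342, 1.571, -2.932]
force: [-0.0, -0.8, -0.5]
grip_width: 0.0005
```

```bash
python3 - <<'E'
from h import *
o=get_obs(); print(o["time_s"],o["ee_pos"],o["force"],o["grip_width"],o["qpos"])
S=loc(POSE,[-.088,.085,.18])[0]
print(S,goto(o,S,POSE[2]))
c=camera("wrist"); pickle.dump((o,c),open("w1.pkl","wb")); cv2.imwrite("pics/w1.png",c["pixels"][:,:,::-1])
E
```

```text
2.9 [0.52176759 0.07657136 0.20534853] [-0.03042531 -0.75000789 -0.52893782] 0.0004947925368129463 [ 7.62703768e-02  2.49696886e-01  1.58511245e+00 -3.09442632e-05
  1.30700583e+00  9.50125589e-02]
[0.52588245 0.07210666 0.18      ] (array([0.02534784, 0.00420332, 0.00438554]), array([0.18139212, 0.00293315, 0.01252451]))
```

View pics/w1.png

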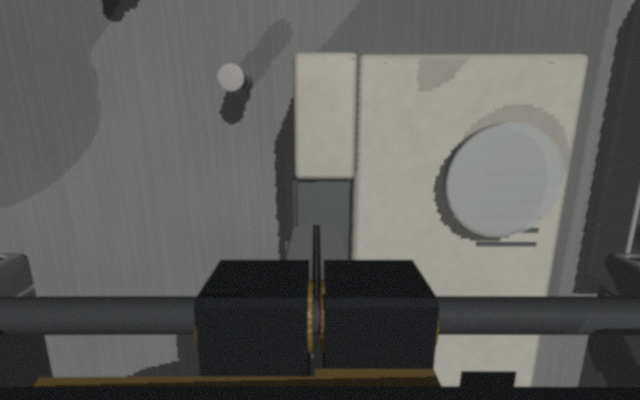

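The wrist view shows the left hood (corners about (295,55) and (297,179)), the bar below it at columns 297–351, and the deck's back-left corner at (587,55). The fingers are at the bottom. I'll refine the pose from these.

```bash
cat >> h.py <<'E'
def wristE(o,c):
    Tw=np.eye(4); Tw[:3,:3]=Rt(o).as_matrix(); Tw[:3,3]=o["ee_pos"]; return np.linalg.inv(Tw@c["T_tool_cam"])
E
python3 - <<'E'
from h import *
o,c=pickle.load(open("w1.pkl","rb")); E=wristE(o,c)
im=c["pixels"][40:260,270:370,::-1]; cv2.imwrite("pics/w1z.png",cv2.resize(im,None,fx=2.7*2,fy=2.7,interpolation=cv2.INTER_CUBIC))
L=np.array([[-110,200,116],[110,200,112],[-110,105,116],[-66,105,116]])/1e3
U=np.array([[295,54.5],[587,55],[296.5,178],[352.5,178]])
f=lambda p:(proj(c,loc(p,L),E)-U)
r=least_squares(lambda p:f(p).ravel(),POSE); print(r.x); print(f(r.x).round(1)); print(f(POSE).round(1))
E
```

```text
[ 0.61144345 -0.01530467 -0.02373347]
[[-1.6 -2.3]
 [ 5.3 -1. ]
 [-1.8  2.4]
 [-2.3  2.6]]
[[-1.3 -2.7]
 [ 5.8 -2. ]
 [-1.3  2. ]
 [-1.9  2.1]]
```

View pics/w1z.png

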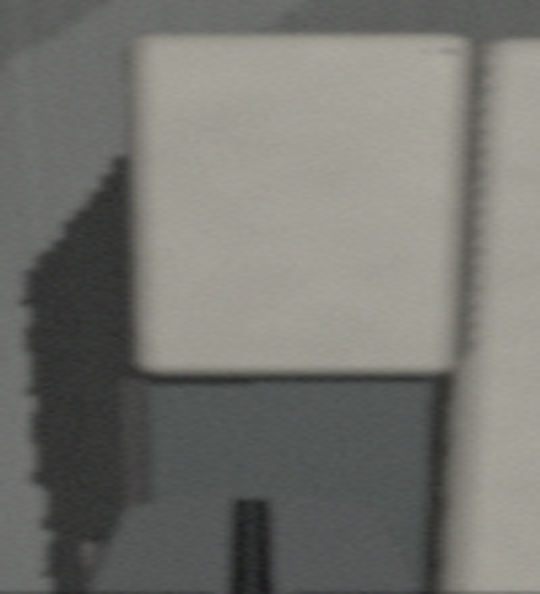

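```bash
sed -i 's/^POSE=.*/POSE=[0.6117,-0.0150,-0.0228]/' h.py; python3 - <<'E'
from h import *
o=get_obs()
S=loc(POSE,[-.088,.085,.118])[0]
print(S,goto(o,S,POSE[2]))
E
```

```text
[0.5256607  0.07198413 0.118     ] (array([0.0873718 , 0.00397172, 0.00451405]), array([0.19878494, 0.00252942, 0.00927205]))
```

>>> step_arm:
  motion:
    - [[0.025, 0.004, 0.0045, 0.2, 0, 0], [0.03, 0, 0, 0, 0, 0], [0.02, 0, 0, 0, 0, 0], [0.009, 0, 0, 0, 0, 0], [0, 0, 0, 0, 0, 0], [0, 0, 0, 0, 0, 0]]

```text
time_s: 3.7
ee_pos: [0.5261, 0.072, 0.1223]
eef_rot: [1.655, 1.569, 0.059]
force: [-0.2, -0.2, -0.0]
grip_width: 0.0004
```

>>> step_arm:
  motion:
    - [[0, 0, 0, 0, 0, 0], [0, 0, 0, 0, 0, 0]]

```text
time_s: 3.95
ee_pos: [0.5259, 0.072, 0.1218]
eef_rot: [1.634, 1.57, 0.037]
force: [-0.0, 0.3, -0.5]
grip_width: 0.0001
```

```bash
python3 - <<'E'
from h import *
o=get_obs()
S=loc(POSE,[-.088,.085,.110])[0]
print(o["time_s"],o["ee_pos"],o["force"],goto(o,S,POSE[2]))
c=camera("side"); im=c["pixels"][120:270,270:440,::-1]; cv2.imwrite("pics/s2.png",cv2.resize(im,None,fx=4,fy=4,interpolation=cv2.INTER_CUBIC))
E
```

```text
3.95 [0.52586966 0.07200707 0.12182516] [-0.01864987  0.32816816 -0.46544608] (array([ 1.18250311e-02, -2.15672963e-04,  2.87085403e-05]), array([-0.1529297 , -0.00219378, -0.0356826 ]))
```

View pics/s2.png

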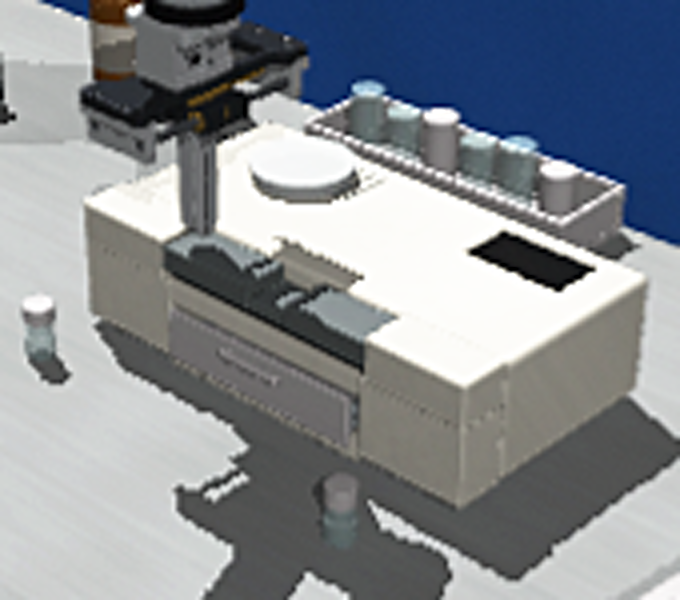

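The fingertip hovers over the bar's left end, as intended. I'll lower it gently, watching the force.

>>> step_arm:
  motion:
    - [[0.005, 0, 0, 0, 0, 0], [0.003, 0, 0, 0, 0, 0], [0.001, 0, 0, 0, 0, 0], [0, 0, 0, 0, 0, 0]]

```text
time_s: 4.5
ee_pos: [0.5257, 0.072, 0.1124]
eef_rot: [-1.591, 1.571, 3.095]
force: [-1.6, 0.6, 0.3]
grip_width: 0.0005
```

>>> step_arm:
  motion:
    - [[0.001, 0, 0, 0, 0, 0], [0, 0, 0, 0, 0, 0]]

```text
time_s: 4.75
ee_pos: [0.5257, 0.072, 0.1114]
eef_rot: [1.467, 1.571, -0.13]
force: [-0.7, -0.5, -1.1]
grip_width: 0.0004
```

>>> step_arm:
  motion:
    - [[0.001, 0, 0, 0, 0, 0], [0, 0, 0, 0, 0, 0]]

```text
time_s: 5.0
ee_pos: [0.5257, 0.072, 0.1104]
eef_rot: [-1.388, 1.571, -2.984]
force: [1.1, 0.4, 0.3]
grip_width: 0.0004
```

>>> step_arm:
  motion:
    - [[0.001, 0, 0, 0, 0, 0], [0, 0, 0, 0, 0, 0]]

```text
time_s: 5.25
ee_pos: [0.5258, 0.072, 0.1095]
eef_rot: [1.761, 1.571, 0.165]
force: [0.2, -0.5, 1.7]
grip_width: 0.0006
```

>>> step_arm:
  motion:
    - [[0.001, 0, 0, 0, 0, 0], [0, 0, 0, 0, 0, 0]]

```text
time_s: 5.5
ee_pos: [0.5258, 0.072, 0.1085]
eef_rot: [1.589, 1.571, -0.008]
force: [-0.5, -1.2, 2.1]
grip_width: 0.001
```

>>> step_arm:
  motion:
    - [[0.001, 0, 0, 0, 0, 0], [0, 0, 0, 0, 0, 0]]

```text
time_s: 5.75
ee_pos: [0.5258, 0.072, 0.1075]
eef_rot: [1.582, 1.571, -0.014]
force: [-0.8, -0.3, 3.4]
grip_width: 0.0002
```

```bash
python3 - <<'E'
from h import *
F=[]
for i in range(4):
    o=get_obs(); F.append(o["force"]); camera("top")
print(o["time_s"],np.array(F).round(1),o["ee_pos"], goto(o,loc(POSE,[-.088,.005,.108])[0],POSE[2]))
E
```

```text
5.9 [[-0.8 -0.3  3.4]
 [-0.5 -0.4  3.9]
 [-0.9  0.4  3.3]
 [-1.  -0.2  2.2]] [0.52578078 0.07200024 0.10753121] (array([-0.00046799,  0.00010143,  0.08001887]), array([-0.15825737,  0.00057259, -0.01035666]))
```

>>> step_arm:
  motion:
    - [[0, 0, 0.002, 0, 0, 0], [0, 0, 0.004, 0, 0, 0], [0, 0, 0.004, 0, 0, 0], [0, 0, 0.004, 0, 0, 0], [0, 0, 0.004, 0, 0, 0], [0, 0, 0.004, 0, 0, 0], [0, 0, 0.004, 0, 0, 0], [0, 0, 0.004, 0, 0, 0]]

```text
time_s: 6.95
ee_pos: [0.5249, 0.0417, 0.1075]
eef_rot: [1.276, 1.571, -0.321]
force: [-0.0, 3.5, 3.9]
grip_width: 0.0008
```

>>> step_arm:
  motion:
    - [[0, 0, 0.004, 0, 0, 0], [0, 0, 0.004, 0, 0, 0], [0, 0, 0.004, 0, 0, 0], [0, 0, 0.004, 0, 0, 0], [0, 0, 0.004, 0, 0, 0], [0, 0, 0.004, 0, 0, 0], [0, 0, 0.004, 0, 0, 0]]

```text
time_s: 7.82
ee_pos: [0.5242, 0.0137, 0.1074]
eef_rot: [-3.124, 1.571, 1.563]
force: [-0.1, 2.7, 3.9]
grip_width: 0.0006
```

>>> step_arm:
  motion:
    - [[0, 0, 0.004, 0, 0, 0], [0, 0, 0.004, 0, 0, 0], [0, 0, 0.002, 0, 0, 0]]

```text
time_s: 8.2
ee_pos: [0.524, 0.0038, 0.1074]
eef_rot: [-1.282, 1.571, -2.879]
force: [0.4, 2.9, 3.6]
grip_width: 0.0004
```

```bash
python3 - <<'E'
from h import *
o=get_obs()
print(o["time_s"],o["force"],o["ee_pos"], goto(o,loc(POSE,[-.088,-.007,.1075])[0],POSE[2]))
E
```

```text
8.2 [0.43985301 2.91703486 3.57806484] [0.5239651  0.00376361 0.10744648] (array([-5.32710901e-05,  2.09957451e-04,  2.37580339e-02]), array([-0.16903579,  0.00062638,  0.00211988]))
```

Still on the bar: the force is about 3.6 N down and 3 N of drag. I'll continue in smaller steps to find the edge.

>>> step_arm:
  motion:
    - [[0, 0, 0.003, 0, 0, 0], [0, 0, 0.003, 0, 0, 0], [0, 0, 0.002, 0, 0, 0]]

```text
time_s: 8.57
ee_pos: [0.5238, -0.0042, 0.1074]
eef_rot: [-1.034, 1.571, -2.631]
force: [-0.5, 3.1, 3.7]
grip_width: 0.0005
```

>>> step_arm:
  motion:
    - [[0, 0, 0.002, 0, 0, 0], [0, 0, 0.001, 0, 0, 0]]

```text
time_s: 8.82
ee_pos: [0.5235, -0.0074, 0.1072]
eef_rot: [-0.572, 1.57, -2.168]
force: [-1.1, -0.0, -0.4]
grip_width: 0.0002
```

>>> step_arm:
  motion:
    - [[0, 0, 0.002, 0, 0, 0], [0, 0, 0.001, 0, 0, 0]]

```text
time_s: 9.07
ee_pos: [0.5235, -0.0102, 0.1073]
eef_rot: [-1.257, 1.57, -2.854]
force: [0.4, 0.4, 0.2]
grip_width: 0.0003
```

>>> step_arm:
  motion:
    - [[0, 0, 0.002, 0, 0, 0], [0, 0, 0.001, 0, 0, 0]]

```text
time_s: 9.32
ee_pos: [0.5235, -0.0131, 0.1074]
eef_rot: [-1.288, 1.571, -2.885]
force: [0.1, 0.2, -0.3]
grip_width: 0.0006
```

The force vanished at TCP y ≈ -0.0055. That puts the notch's near edge at about +0.0025 and its centre at about -0.0175, in line with the camera estimate. I'll centre there and press.

>>> step_arm:
  motion:
    - [[0, 0, 0.003, 0, 0, 0], [0, 0, 0.0015, 0, 0, 0], [0, 0, 0, 0, 0, 0]]

```text
time_s: 9.7
ee_pos: [0.5234, -0.0176, 0.1074]
eef_rot: [-0.728, 1.571, -2.324]
force: [-0.0, 0.0, 0.1]
grip_width: 0.0004
```

>>> step_arm:
  motion:
    - [[0.003, 0, 0, 0, 0, 0], [0.003, 0, 0, 0, 0, 0], [0.002, 0, 0, 0, 0, 0], [0, 0, 0, 0, 0, 0]]

```text
time_s: 10.2
ee_pos: [0.5233, -0.0175, 0.0992]
eef_rot: [-1.526, 1.57, -3.122]
force: [0.8, -0.8, 0.6]
grip_width: 0.0005
```

>>> step_arm:
  motion:
    - [[0.001, 0, 0, 0, 0, 0], [0.001, 0, 0, 0, 0, 0], [0, 0, 0, 0, 0, 0]]

```text
time_s: 10.58
ee_pos: [0.5235, -0.0175, 0.0975]
eef_rot: [1.56, 1.571, -0.037]
force: [-0.0, 0.6, 1.6]
grip_width: 0.0007
```

>>> step_arm:
  motion:
    - [[0.001, 0, 0, 0, 0, 0], [0.001, 0, 0, 0, 0, 0], [0, 0, 0, 0, 0, 0]]

```text
time_s: 10.95
ee_pos: [0.5235, -0.0175, 0.0953]
eef_rot: [1.75, 1.571, 0.154]
force: [0.3, 0.2, 1.3]
grip_width: 0.0006
```

>>> step_arm:
  motion:
    - [[0.001, 0, 0, 0, 0, 0], [0.001, 0, 0, 0, 0, 0], [0.001, 0, 0, 0, 0, 0], [0, 0, 0, 0, 0, 0]]

```text
time_s: 11.45
ee_pos: [0.5234, -0.0175, 0.0923]
eef_rot: [-1.358, 1.571, -2.955]
force: [-0.2, -0.2, 1.7]
grip_width: 0.0001
```

>>> step_arm:
  motion:
    - [[0.001, 0, 0, 0, 0, 0], [0.001, 0, 0, 0, 0, 0], [0, 0, 0, 0, 0, 0]]

```text
time_s: 11.82
ee_pos: [0.5234, -0.0175, 0.0903]
eef_rot: [-1.081, 1.571, -2.678]
force: [-0.3, -0.1, 0.4]
grip_width: 0.0007
```

>>> step_arm:
  motion:
    - [[0.0005, 0, 0, 0, 0, 0], [0.0005, 0, 0, 0, 0, 0], [0, 0, 0, 0, 0, 0]]

```text
time_s: 12.2
ee_pos: [0.5235, -0.0175, 0.0902]
eef_rot: [1.282, 1.57, -0.314]
force: [-4.2, -0.9, 11.7]
grip_width: 0.0005
```

```bash
python3 - <<'E'
from h import *
o=get_obs(); print(o["time_s"],o["force"],o["ee_pos"])
c=camera("side"); im=c["pixels"][120:270,270:440,::-1]; cv2.imwrite("pics/s3.png",cv2.resize(im,None,fx=4,fy=4,interpolation=cv2.INTER_CUBIC))
E
```

```text
12.2 [-4.16499121 -0.85024839 11.70400529] [ 0.5235143  -0.01748718  0.09022287]
```

View pics/s3.png

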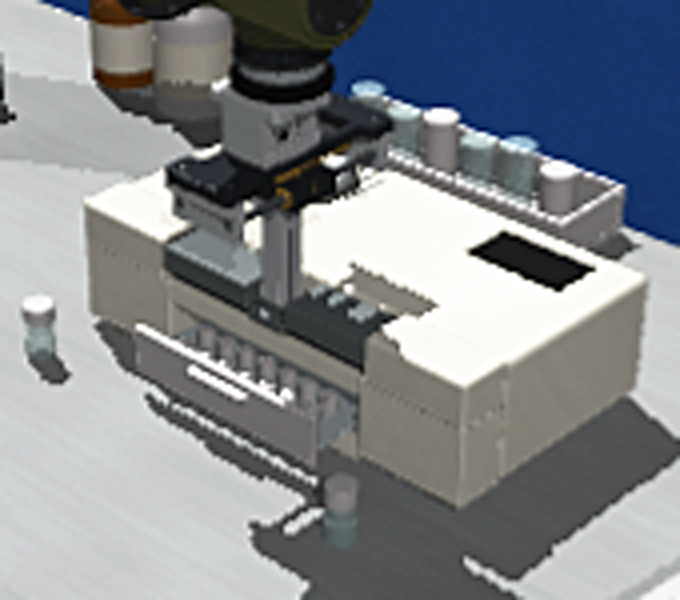

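The drawer stands out, and the catch is on its stop: z held at 0.090 while the force rose to 12 N. Now I'll retract straight up.

>>> step_arm:
  motion:
    - [[-0.003, 0, 0, 0, 0, 0], [-0.01, 0, 0, 0, 0, 0], [-0.02, 0, 0, 0, 0, 0], [-0.03, 0, 0, 0, 0, 0], [-0.03, 0, 0, 0, 0, 0], [-0.03, 0, 0, 0, 0, 0], [0, 0, 0, 0, 0, 0], [0, 0, 0, 0, 0, 0], [0, 0, 0, 0, 0, 0], [0, 0, 0, 0, 0, 0]]

```text
time_s: 13.5
ee_pos: [0.5232, -0.0175, 0.2118]
eef_rot: [-1.678, 1.57, 3.009]
force: [-0.5, 0.2, 0.1]
grip_width: 0.0007
```

```bash
python3 - <<'E'
from h import *
o=get_obs(); print(o["time_s"],o["force"],o["ee_pos"],np.abs(o["joint_vel"]).max())
c=camera("side"); im=c["pixels"][120:270,270:440,::-1]; cv2.imwrite("pics/s4.png",cv2.resize(im,None,fx=4,fy=4,interpolation=cv2.INTER_CUBIC))
t=camera("top"); cv2.imwrite("pics/t4.png",t["pixels"][:,:,::-1])
for d in (0,.030,.036): print(d,(proj(c,loc(POSE,[[-.117-d,.095,.04],[-.117-d,-.095,.04]]))-[270,120])*4)
E
```

```text
13.5 [-0.48444881  0.17257121  0.13761548] [ 0.52322782 -0.01745485  0.211802  ] 0.004647075780121421
0 [[165.51115091 329.83705786]
 [342.14686291 422.38452391]]
0.03 [[137.90665767 344.19724664]
 [314.50919224 438.95713224]]
0.036 [[132.311663   347.1077209 ]
 [308.90292854 442.31938972]]
```

View pics/s4.png

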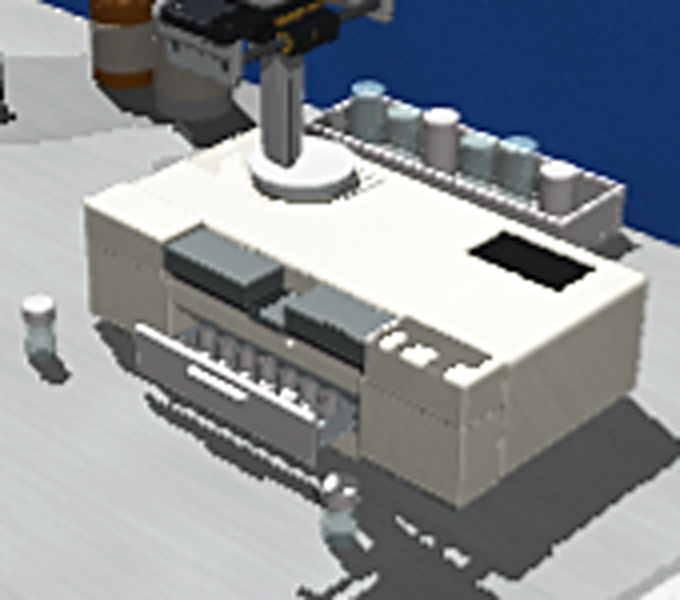

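View pics/t4.png

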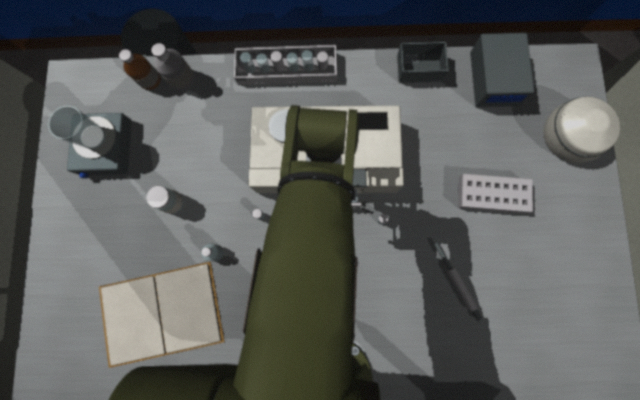

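The gripper is clear. The drawer edge moved about 31–34 zoomed pixels, where 33 is predicted for 36 mm, and every bystander in view sits where it was. Handing in.

```bash
python3 - <<'E'
from h import *
print(ticket.hand_in())
E
```

```text
the job is handed in; nothing more can be done
None
```

The drawer is open and the job is handed in, at about 13.5 s on the robot's clock; no verdict was reported.

- **Sweep:** With the fingers shut I touched the bar at its left start point. I swept right with the bar pressed about 2.5 mm (3–4 N), well short of its 8 mm stop.
- **Notch:** The force dropped to zero at TCP y ≈ -5.5 mm. That puts the notch centre at about y -17.5 mm, a few millimetres from the camera estimate.
- **Catch:** I centred the finger in the notch and pressed the catch from z ≈ 98 mm to 90 mm. There it stopped moving and the force rose to about 12 N, so I took it to be on its stop. I then moved straight up to z ≈ 212 mm.

**Last checks:**
- **Forces:** They were near zero after moving clear, so nothing is being touched.
- **Drawer:** The side picture shows it out by about 34–37 mm, against 36 mm for fully out. One pixel there is about 4 mm, so this is only a rough confirmation.
- **Bystanders:** The jar, flask, left vial, rack and pipette looked unmoved in the top picture. The arm hid the right vial and part of the dish there, but both looked in place in the side picture.
- **Disagreements:** Separate camera fits of the incubator's position differed by up to about 6 mm. The wrist-camera fit left up to 5 pixels of error at one back corner. The touch positions were consistent with the pose I used.

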